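# Latch the shelf divider at its stop

## Robot

A 6-joint arm with a two-finger parallel gripper is mounted at the origin on the work surface. World frame = base frame: x ahead of the robot, y to its left, z up, the work surface at z = 0. Lengths are in mm, angles in rad, forces in N, time in s.
With the tool pointing down it reaches from about 400 to 925 mm from the base axis. Payload 12.5 kg.
Tool frame: the origin (TCP) lies on the mounting face of the last link; the fingertips stand 190 mm ahead of it and the grasp point (between the pads) lies 171 mm ahead of it; z points along the fingers, y is the line along which they close (so a half turn about z gives the same grasp; the last joint's range is limited). The gripper opens to 95 mm and grips with 3 to 60 N. Pads are 20 mm wide; open, the fingers measure 119 mm over their backs; the gripper's body (75 mm by 180 mm) begins 59 mm behind the grasp point.
Start: joints at [-1.35, 0.491, 1.559, -0, 1.092, -0.106], TCP at [200.653, -591.915, 404.761] pointing down, gripper open.
Joint ranges: [-3.1, 3.1], [-0.84, 2.19], [0.05, 2.79], [-1.13, 4.28], [0.06, 2.93], [-2.69, 2.69]. Speed limits (rad/s): [2.22, 2.22, 2.79, 3.14, 3.14, 3.14].

## Interface

Orientations are given as [roll, pitch, yaw] about the fixed x, y, z axes, in that order (R = Rz(yaw) Ry(pitch) Rx(roll)).
In Python, from cell import env gives the robot as it stands.
- The arm moves only by the tool carry_out, never from a script. Its argument "series" is a list of rows, each a list of 5 numbers: the shift along the tool's x, y, z in m, then the turn about the tool's z in degrees, then the opening, from 0 (shut) to 1 (fully open). A call has 1 to 20 rows; each row is the pose to reach, as a shift and turn from the pose commanded when the call began, along the tool's axes at that moment; what a row does not reach only later rows make up. A row lasts 1/8 s, in which the tool goes at most 62.5 mm and 10.7 degrees, less where a joint would pass 70% of its speed; a pose out of reach is approached as far as the arm can. A call with a gripper value outside its range is refused whole. The fingers move at their own pace and stop on an object; the grip force is fixed at half the most. Time passes only in rows, so rows that repeat a pose let the fingers close. It gives the time, the measured TCP pose, the force, the opening and the grip force at its end, in the units of the state.
- env.state(): the state, without advancing time (a new reading comes with each control period).
- env.read_camera(name): name is "scene" or "top" or "wrist"; returns (picture, depth): 384x512x3 uint8, red, green, blue; 384x512 float32, mm along the optical axis (not along the pixel's ray), 0 where there is no reading.
- env.get_calibration(name): a dict with "intrinsics" (3x3 intrinsics, pixels), "cam_to_world" (4x4, takes a point from camera to world coordinates); the wrist camera has in their place "T_tool_cam" (4x4, takes a point from camera to tool coordinates, whose origin is the TCP and whose axes are the flange's). Camera axes: x right, y up, looking along -z (the intrinsics and any distortion apply to the point x, -y, -z); pixel columns grow to the right and rows downward; lengths in mm; the calibration is good to about 2 mm. The wrist camera is an equidistant fisheye: a pixel r from the principal point sees the ray r / f radians off the axis. A picture is of the moment at which its call begins: read the wrist's pose just before it. get_calibration takes no time and is no camera call.
- env.job_done(): hands the job in; it is judged then, once.
The state is a dict: "t": time; "joints": joint angles; "qvel": joint speeds; "tau": joint torques, N m; "eef_pos": TCP position; "tcp_rot": TCP orientation; "ft_force": force on the tool from outside, world axes, zero at the start; "moment": the same for the moment, N m; "opening": opening from 0.0 (shut) to 1.0 (fully open); "grip_force": force on a finger pad.
Only numpy, scipy, OpenCV 4.12 (cv2) and the standard library are available. Lean on these libraries where they do the work, as an engineer would, in place of code of your own. Each camera call takes 0.05 s, during which the arm holds its last target. There are 200 camera calls.

## Task

Close up the row of stock on the little shelf: push the red divider along its rail towards the boxes until its spring pin rides over the first tooth of the green stop and drops into the notch, and leave it latched there. Only push it - do not pull the yellow-capped pin up by hand, stop pushing once it has dropped in rather than forcing it on up the second tooth, and leave the stop and the things on the shelf where they are.

Things in the scene. Friction and masses are not known exactly. Their poses are not given: they have to be found in the camera images.
- shelf: low black wire shelf fixed to the bench, 240 mm deep (its x) by 560 mm long (its y), deck top 30 mm up. Origin on the bench. At yaw 0 its x points away from the robot; yaw within 0.3 rad. An aluminium rail 26 mm wide, 520 mm long, top 42 mm above the bench, runs along its y at x = -85 mm
- divider (a joint): travel of the red divider along the rail, m; grows towards shelf +y, to the stop and boxes. Captive: cannot lift or tilt. Slides with under 3 N. Pushing its pin up the first tooth takes about 5 to 10 N, then the force falls away and it snaps some mm forward into the notch by itself. Forcing it out over the second tooth takes about 10 to 16 N
- divider_push (a point): point on the divider's flat back face (towards shelf -y: push here, to shelf +y), 78 mm above the bench, 23 mm behind the pin's axis. Axes as the shelf's. The face is a red plate 6 mm thick, from 30 mm before this point to 175 mm past it along shelf x, 57 (over the rail; 36 beyond it) to 123 mm above the bench, with a 2 mm lip on top. Past it is the pin's housing, 47 wide, 34 long, top 87 mm up
- pin_foot (a point): lowest point of the spring pin's 10 mm steel ball foot, under the housing. Axes as the shelf's. The pin's yellow cap (18 mm wide) stands 55 to 63 mm above this point, on top of the housing
- pin (a joint): lift of the sprung pin, m: about 0 on the bare rail, rising to 0.007 to 0.0085 on top of either tooth of the stop, under 0.002 again when down in the notch. A spring (5 N rising to 7 N) presses it down
- stop_notch (a point): centre of the notch of the green stop on the rail, 1 mm above the rail's top. Axes as the shelf's. The stop reaches from 26 mm before this point (foot of the first, gentle tooth, 8.5 mm high, its top 8.5 mm before this point) to 20 mm past it (second, steeper tooth, as high, its top 12 mm past). Latched: pin foot over this point. Its place on the rail varies; it is clamped too tight to shift
- canister_center (a point): half-way up a green canister with white lid, 54 mm across, 80 mm tall, loose on the shelf beyond the stop (shelf +y)
- bulbbox_center (a point): centre of an orange carton 52 x 52 x 78 mm, loose on the shelf beyond the stop
- screwcase_center (a point): centre of a small clear-grey case with blue lid, 56 x 56 x 50 mm, loose on the shelf beyond the stop

How it is judged (in metres and radians):
On the way, in this order (a step that is already met when the one before it is completed fails the run):
1. the pin rides up the first tooth of the stop (value of joint pin above 0.004 m and y of pin_foot in the frame of stop_notch between -0.03 and -0.003 m), for 0.02 s.
2. the pin is down in the notch (y of pin_foot in the frame of stop_notch between -0.003 and 0.003 m and value of joint pin below 0.004 m), for 0.2 s.
At the end, for the whole second after the job is handed in: The pin foot stands within 3 mm of the notch's centre along the rail and the pin is down (lifted less than 4 mm), the divider at rest (under 5 mm/s), each of the three things on the shelf within 12 mm of where it stood (all of step 2 and velocity of joint divider between -0.005 and 0.005 m/s and distance of each of canister_center, bulbbox_center, screwcase_center from where it was at the start of the episode below 0.012 m); the robot touches nothing.
It fails at once if the divider is forced on up the second tooth (pin more than 8 mm beyond the notch's centre) (y of pin_foot in the frame of stop_notch above 0.008 m).
It fails at once if the pin is pulled up by hand (lifted more than 14 mm) (value of joint pin above 0.014 m).
It fails at once if the stop is shifted more than 6 mm (distance of stop_notch from where it was at the start of the episode above 0.006 m).
It fails at once if a thing on the shelf is moved more than 15 mm or lifted (distance of any of canister_center, bulbbox_center, screwcase_center from where it was at the start of the episode above 0.015 m).
It also fails if it takes over 40 s, if anything falls off the work surface, if the arm or the gripper's body presses on something with over 40 N, if the wrist force passes 120 N, or if a joint passes its speed limit or range.

## Working session

There is one attempt and no reset: what is moved stays moved. The work goes in short steps, Python scripts to look and compute and a tool call to move; the robot and the scene stay as the last step left them, time stands still between calls to the robot, and variables do not carry over. Pictures are saved under pics/ and viewed, at most 10 in all, crops included, and the job is handed in when it is done.

Besides the shell and the picture viewer there is one more tool, called after "Emit:" as name(argument=value, ...) on one line, values as JSON. carry_out: Moves the arm, as the interface text tells. Its arguments: {"type":"object","properties":{"series":{"type":"array","items":{"type":"array","items":{"type":"number"}}}},"required":["series"]}

```bash
mkdir -p pics
cat > h.py <<'E'
import numpy as np, cv2
from cell import env
def cloud(n):
    im,d=env.read_camera(n); c=env.get_calibration(n); K=np.array(c['intrinsics']); T=np.array(c['cam_to_world'])
    v,u=np.mgrid[:384,:512]
    P=np.stack([(u-K[0,2])/K[0,0]*d,-(v-K[1,2])/K[1,1]*d,-d],-1)
    W=P@T[:3,:3].T+T[:3,3]; W[d==0]=np.nan
    return im,W,c
E
python3 - <<'E'
from h import *
s=env.state();print(s['eef_pos'],s['tcp_rot'],s['ft_force'],s['t'])
ims=[]
for n in('scene','top'):
    im,W,c=cloud(n); np.savez(f'{n}.npz',im=im,W=W); ims.append(im)
    print(n,[k for k in c],np.round(np.array(c['cam_to_world'])[:3,3]),np.array(c['intrinsics']).tolist())
o=np.vstack(ims)[:,:,::-1]
cv2.imwrite('pics/a.png',cv2.resize(ims[0],(800,600))[:,:,::-1]);cv2.imwrite('pics/b.png',cv2.resize(ims[1],(800,600))[:,:,::-1])
E
```

```text
[ 200.65192809 -591.89618838  404.14161391] [-3.14045522e+00 -1.07643798e-04  3.26833737e-01] [-0.68064573 -0.37532114  0.21488662] 0.0
scene ['intrinsics', 'cam_to_world'] [965.  18. 706.] [[381.9334863429355, 0.0, 255.8241156648389], [0.0, 381.9334863429355, 178.8470528722037], [0.0, 0.0, 1.0]]
top ['intrinsics', 'cam_to_world'] [488.  77. 974.] [[423.4235844901967, 0.0, 260.39887664815745], [0.0, 423.4235844901967, 186.25123045383282], [0.0, 0.0, 1.0]]
```

View pics/a.png

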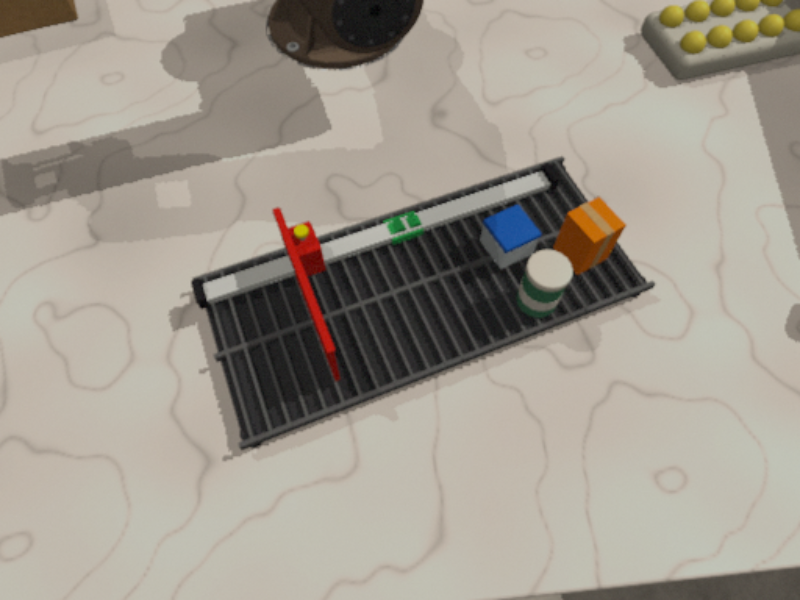

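View pics/b.png

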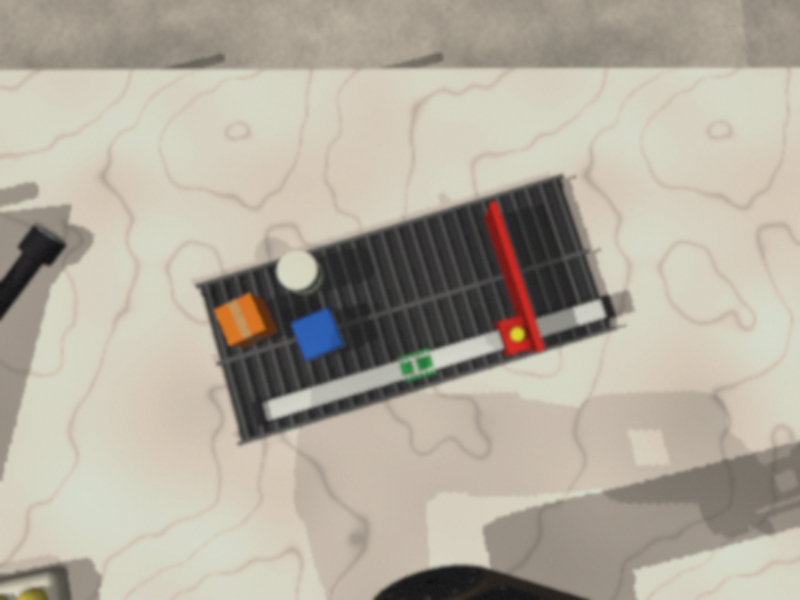

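The top view shows the divider's cap at about (517,334), the stop at (417,364) and the boxes on the left (+y). The rail tilts by about 0.29 rad, and the scene view agrees.

```bash
cat > m.py <<'E'
from h import *
for n in('scene','top'):
    z=np.load(n+'.npz');im=z['im'].astype(int);W=z['W'];r,g,b=im[...,0],im[...,1],im[...,2];Z=W[...,2]
    ok=(W[...,0]>250)&(W[...,0]<900)&(abs(W[...,1])<450)
    rail=ok&(abs(Z-42)<6)&(im.min(-1)>130)
    p=W[rail][:,:2]; p=p[np.linalg.norm(p-np.median(p,0),axis=1)<300]
    for _ in range(5):
        m=p.mean(0);d=np.linalg.svd(p-m,full_matrices=False)[2][0];d*=np.sign(d[1]); e=(p-m)@[d[1],-d[0]]; p=p[abs(e)<16]
    yaw=np.arctan2(-d[0],d[1]); ex=np.array([d[1],-d[0]])
    print(n,'rail n',len(p),'yaw',yaw,'x0',m@ex,'yrange',np.percentile(p@d,[0,100]), 'z',np.median(Z[rail]))
    yw=ok&(r>150)&(g>150)&(b<90)&(Z>70)
    gr=ok&(g>1.5*r)&(g>1.3*b)&(g>80)&(Z<60)
    gr&=abs((W[...,:2]@ex)-m@ex)<25
    rd=ok&(r>110)&(g<60)&(b<70)&(Z>110)
    ho=ok&(r>110)&(g<60)&(b<70)&(abs(Z-87)<5)
    for k,M in dict(cap=yw,stop=gr,plate=rd,housing=ho).items():
        q=W[M]
        if len(q)==0: print(k,0);continue
        print(k,len(q),'med',np.median(q,0).round(1),'s-x',np.percentile(q[:,:2]@ex,[2,50,98]).round(1),'s-y',np.percentile(q[:,:2]@d,[2,50,98]).round(1))
E
python3 m.py
```

```text
scene rail n 1582 yaw 0.29808028827658817 x0 493.49052380214806 yrange [-347.11989116  140.44914905] z 42.008308950815774
cap 47 med [534.4 -58.4 104.9] s-x [486.6 494.1 500.4] s-y [-219.6 -212.7 -205.7]
stop 221 med [495.7  70.9  44.3] s-x [475.4 495.1 510.1] s-y [-96.9 -78.6 -54.6]
plate 514 med [624.8 -51.8 122.9] s-x [473.4 581.8 664.6] s-y [-237.2 -232.7 -228. ]
housing 209 med [544.8 -51.2  86.9] s-x [474.5 505.3 645.4] s-y [-224.9 -208.1  150.4]
top rail n 2105 yaw 0.2972398587956851 x0 491.95523881209084 yrange [-348.4638104   144.68185174] z 41.757153509362865
cap 52 med [532.5 -57.1 104.5] s-x [485.3 492.4 499.5] s-y [-217.5 -211.  -203.6]
stop 183 med [492.8  70.4  44. ] s-x [473.3 492.  511.1] s-y [-94.7 -76.3 -52.6]
plate 485 med [609.5 -54.8 122.4] s-x [468.4 566.1 661.4] s-y [-236.  -230.6 -226.2]
housing 318 med [538.5 -54.3  86.6] s-x [469.3 501.2 648.9] s-y [-228.8 -214.3 -194.7]
```

Emit:
carry_out(series=[[0.05,-0.034,0,1.67,0],[0.1,-0.068,0,1.67,0],[0.15,-0.102,0,1.67,0],[0.2,-0.136,0,1.67,0],[0.25,-0.17,0,1.67,0],[0.3,-0.204,0,1.67,0],[0.35,-0.238,0,1.67,0],[0.4,-0.272,0,1.67,0],[0.44,-0.3,0,1.67,0],[0.47,-0.32,0,1.67,0],[0.485,-0.331,0,1.67,0],[0.485,-0.331,0,1.67,0],[0.485,-0.331,0.04,1.67,0],[0.485,-0.331,0.08,1.67,0],[0.485,-0.331,0.12,1.67,0],[0.485,-0.331,0.144,1.67,0],[0.485,-0.331,0.144,1.67,0],[0.485,-0.331,0.144,1.67,0]])

```text
t: 2.35
eef_pos: [553.6, -123.6, 261.7]
tcp_rot: [3.141, -0.001, 0.297]
ft_force: [-0.6, 0.8, -0.0]
opening: 0.005
grip_force: 0.0
```

Emit:
carry_out(series=[[0,-0.01,0,0,0],[0,-0.02,0,0,0],[0,-0.026,0,0,0],[0,-0.03,0,0,0],[0,-0.033,0,0,0],[0,-0.036,0,0,0],[0,-0.039,0,0,0],[0,-0.043,0,0,0],[0,-0.049,0,0,0],[0,-0.056,0,0,0],[0,-0.064,0,0,0],[0,-0.072,0,0,0],[0,-0.08,0,0,0],[0,-0.088,0,0,0],[0,-0.096,0,0,0],[0,-0.104,0,0,0],[0,-0.111,0,0,0],[0,-0.116,0,0,0],[0,-0.12,0,0,0],[0,-0.12,0,0,0]])

```text
t: 4.85
eef_pos: [518.3, -7.8, 260.6]
tcp_rot: [-3.141, 0.001, 0.298]
ft_force: [-0.1, 0.1, 0.0]
opening: 0.004
grip_force: 0.0
```

```bash
python3 - <<'E'
from h import *
s=env.state();print(s['eef_pos'],s['ft_force'],s['tcp_rot'],s['t'])
for n in('scene','top'):
    im,W,c=cloud(n); np.savez(f'{n}.npz',im=im,W=W)
    if n=='scene': A=im
    else: B=im
c=lambda i,x,y:cv2.resize(i[y:y+150,x:x+200],(800,600),interpolation=cv2.INTER_CUBIC)
cv2.imwrite('pics/c.png',c(A,150,80)[:,:,::-1]);cv2.imwrite('pics/d.png',c(B,200,150)[:,:,::-1])
E
python3 m.py
```

```text
[518.30894664  -7.79045642 260.61930518] [-0.08723768  0.13710075  0.04690842] [-3.14129021e+00  6.95530438e-04  2.97891807e-01] 4.85
scene rail n 1865 yaw 0.2982198753800087 x0 494.01800999302645 yrange [-346.31870406  143.98038501] z 41.93036573371592
cap 3 med [502.9  32.2 103.3] s-x [488.1 490.1 497.1] s-y [-117.1 -116.3 -115.8]
stop 235 med [497.8  72.6  43.6] s-x [476.4 497.5 510.3] s-y [-95.5 -77.3 -54. ]
plate 416 med [612.9  39.4 122.8] s-x [511.8 597.9 666.1] s-y [-147.4 -142.8 -137.7]
housing 124 med [518.1  36.   86.8] s-x [489.3 505.6 586.2] s-y [-129.4 -118.1 -106.4]
top rail n 1127 yaw 0.29832499321106937 x0 491.8193189356393 yrange [-68.14722713 146.39493296] z 41.75185053805137
cap 0
stop 80 med [488.5  87.7  44.8] s-x [473.2 492.  511.1] s-y [-67.9 -60.7 -52.8]
plate 197 med [638.1  48.4 122.6] s-x [582.2 623.7 663.8] s-y [-146.3 -141.2 -136.6]
housing 14 med [628.7  48.4  86.6] s-x [583.3 615.1 652.8] s-y [-138.8 -138.6 -138.5]
```

View pics/c.png

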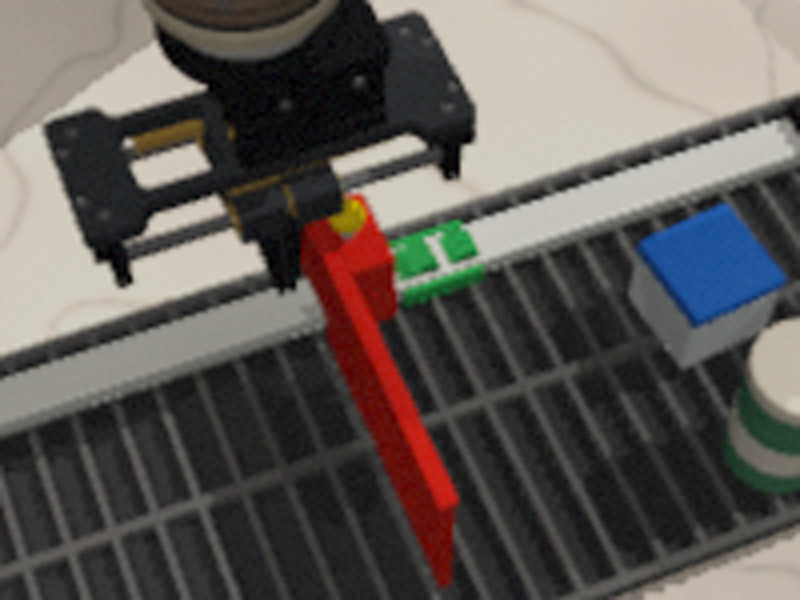

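The fingers sit behind the red plate. The pin cap is at about (348,215) in the crop, just ahead of the stop, whose white notch line is at about (437,245). I'll locate the notch more precisely.

Run:
```python
from h import *
z=np.load('scene.npz');W=z['W'];im=z['im'].astype(int)
a=.298;ex=np.array([np.cos(a),np.sin(a)]);d=np.array([-ex[1],ex[0]])
sx=W[...,:2]@ex;sy=W[...,:2]@d
for lo in range(-110,-44,3):
    m=(sx>478)&(sx<508)&(sy>=lo)&(sy<lo+3)&(W[...,2]>36)&(W[...,2]<60)
    print(lo+1.5,m.sum(),np.median(W[m][:,2]).round(1) if m.sum() else '',np.median(im[m],0) if m.sum() else '')
```

```text
-108.5 0  
-105.5 0  
-102.5 0  
-99.5 8 41.0 [145.  112.5 104.5]
-96.5 12 42.0 [115.  137.5  95. ]
-93.5 19 43.0 [ 62. 133.  74.]
-90.5 19 44.3 [ 44. 147.  74.]
-87.5 15 46.3 [ 45. 151.  74.]
-84.5 16 46.3 [ 46.  150.   74.5]
-81.5 19 48.7 [ 45. 149.  73.]
-78.5 13 45.0 [ 63. 148.  80.]
-75.5 12 43.7 [140.5 167.5 137.5]
-72.5 17 42.1 [191. 194. 183.]
-69.5 18 42.7 [156.5 178.5 154.5]
-66.5 16 44.6 [ 60.5 156.   84.5]
-63.5 15 46.5 [ 43. 151.  74.]
-60.5 22 47.6 [ 41.5 149.5  72. ]
-57.5 10 48.0 [ 41.5 147.5  72. ]
-54.5 13 42.7 [ 79. 156.  92.]
-51.5 13 42.1 [144. 175. 144.]
-48.5 15 42.0 [194. 194. 185.]
-45.5 17 41.7 [198. 197. 189.]
```

Emit:
carry_out(series=[[0,-0.004,0,0,0],[0,-0.008,0,0,0],[0,-0.012,0,0,0],[0,-0.015,0,0,0],[0,-0.018,0,0,0],[0,-0.021,0,0,0],[0,-0.024,0,0,0],[0,-0.026,0,0,0],[0,-0.028,0,0,0],[0,-0.03,0,0,0],[0,-0.032,0,0,0],[0,-0.034,0,0,0],[0,-0.036,0,0,0],[0,-0.038,0,0,0],[0,-0.038,0,0,0]])

```text
t: 6.82
eef_pos: [507.5, 27.9, 260.7]
tcp_rot: [3.141, -0.0, 0.298]
ft_force: [0.8, -5.9, -1.9]
opening: 0.006
grip_force: 2.6
```

Emit:
carry_out(series=[[0,-0.001,0,0,0],[0,-0.002,0,0,0],[0,-0.003,0,0,0],[0,-0.003,0,0,0]])

```text
t: 7.32
eef_pos: [506.6, 30.8, 260.7]
tcp_rot: [3.141, -0.0, 0.298]
ft_force: [1.1, -5.6, -0.7]
opening: 0.007
grip_force: 2.7
```

Emit:
carry_out(series=[[0,-0.001,0,0,0],[0,-0.002,0,0,0],[0,-0.002,0,0,0]])

```text
t: 7.7
eef_pos: [505.9, 33.2, 260.7]
tcp_rot: [3.142, -0.0, 0.298]
ft_force: [-1.1, -1.3, -0.3]
opening: 0.007
grip_force: 0.6
```

```bash
cat > q.py <<'E'
from h import *
import sys
s=env.state();print(s['eef_pos'],s['ft_force'],s['t'])
for n in('scene','top'):
    im,W,c=cloud(n); np.savez(f'{n}.npz',im=im,W=W)
    if n=='scene': cv2.imwrite(f'pics/{sys.argv[1]}.png',cv2.resize(im[80:230,150:350],(800,600),interpolation=cv2.INTER_CUBIC)[:,:,::-1])
E
python3 q.py e; python3 m.py | grep -E "cap|plate|top|scene|hous"
```

```text
[505.90020248  33.15517045 260.73072541] [-1.07544826 -1.25272279 -0.34275985] 7.7
scene rail n 1967 yaw 0.29831718282715197 x0 493.85530976733236 yrange [-346.77964806  144.61595838] z 41.98675466849738
cap 0
stop 11 med [502.5  96.   39.9] s-x [499.1 508.8 510.5] s-y [-58.5 -55.6 -53.7]
plate 395 med [600.2  79.3 122.8] s-x [513.3 597.3 666. ] s-y [-104.9 -100.5  -95.8]
housing 114 med [505.   77.3  87.2] s-x [486.3 505.6 643.3] s-y [-84.7 -74.  111. ]
top rail n 1059 yaw 0.2975703209626332 x0 491.78465837848375 yrange [-279.14858     147.39717255] z 41.763690092764136
cap 0
stop 0
plate 242 med [616.6  85.1 122.6] s-x [545.4 614.4 662.9] s-y [-103.5  -98.5  -88.5]
housing 1 med [563.  284.4  91.9] s-x [621.7 621.7 621.7] s-y [106.8 106.8 106.8]
```

View pics/e.png

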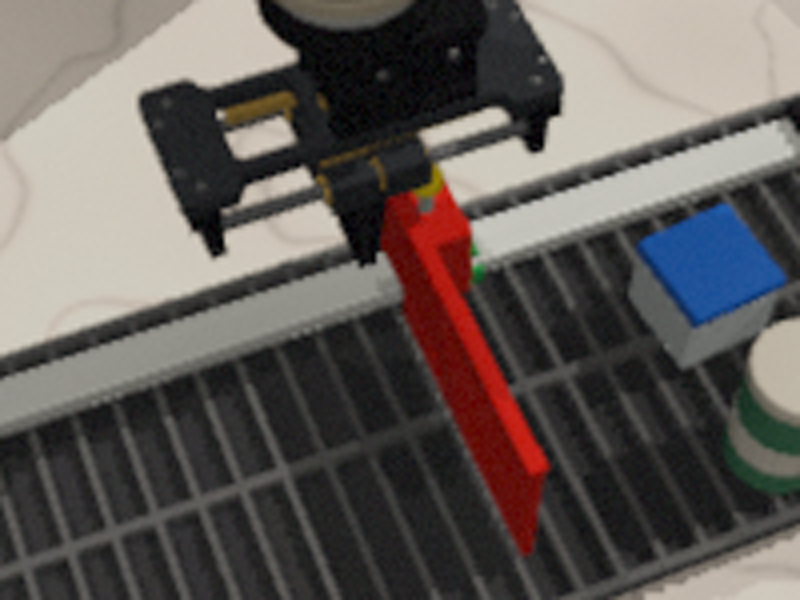

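The cap at about (430,185) is raised with its stem showing, and the pin is about 8 mm short of the notch. It's on the crest, so I'll nudge on.

Emit:
carry_out(series=[[0,-0.0005,0,0,0],[0,-0.001,0,0,0],[0,-0.0015,0,0,0],[0,-0.0015,0,0,0]])

```text
t: 8.3
eef_pos: [505.4, 34.6, 260.7]
tcp_rot: [-3.142, 0.0, 0.298]
ft_force: [0.4, -0.3, 0.4]
opening: 0.005
grip_force: 0.3
```

```bash
python3 q.py f; python3 m.py | grep -E "plate|hous"
```

```text
[505.44897302  34.63136123 260.71109682] [ 0.36809953 -0.27354031  0.35289694] 8.3
plate 392 med [600.3  80.9 122.8] s-x [512.7 598.1 665.7] s-y [-103.1  -98.8  -94.1]
housing 123 med [505.4  79.4  86.9] s-x [486.8 505.6 646.2] s-y [-83.5 -71.8 136.2]
plate 243 med [615.8  87.1 122.6] s-x [545.9 615.1 664. ] s-y [-102.1  -97.1  -87.6]
housing 0
```

View pics/f.png

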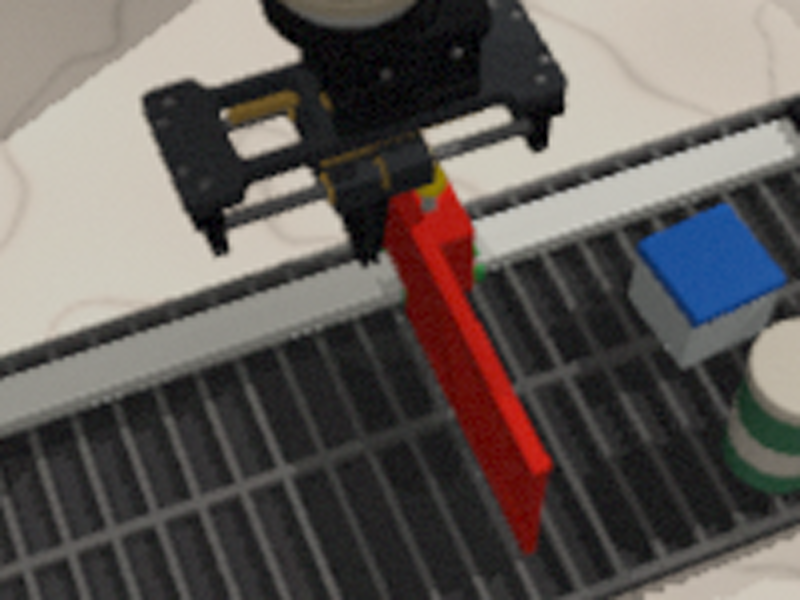

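The cap is still up and the plate moved with the tool by 1.6 mm, so it hasn't snapped yet.

Emit:
carry_out(series=[[0,-0.0005,0,0,0],[0,-0.001,0,0,0],[0,-0.0015,0,0,0],[0,-0.0015,0,0,0]])

```text
t: 8.9
eef_pos: [505.0, 36.1, 260.7]
tcp_rot: [3.142, -0.0, 0.298]
ft_force: [0.2, 0.8, -0.0]
opening: 0.001
grip_force: 0.0
```

```bash
python3 q.py g; python3 m.py | grep -E "plate|hous|cap"
```

```text
[505.02669113  36.05940533 260.71228664] [ 0.18928579  0.81051348 -0.00614007] 8.9
cap 16 med [493.3  80.2 104.7] s-x [490.8 495.  499.8] s-y [-71.4 -68.6 -65.3]
plate 403 med [597.4  86.4 122.8] s-x [512.9 596.8 665.7] s-y [-97.5 -93.2 -88.4]
housing 100 med [505.1  85.2  86.6] s-x [492.2 507.3 646.5] s-y [-76.3 -66.  114.2]
cap 0
plate 239 med [613.5  93.2 122.6] s-x [545.  614.4 663.7] s-y [-95.7 -90.8 -84.9]
housing 0
```

It snapped 5.6 mm forward, ahead of the tool, and the cap is back to its resting height of 104.7 mm. I'll back off and check.

Emit:
carry_out(series=[[0,0.005,0,0,0],[0,0.02,0,0,0],[0,0.04,0,0,0],[0,0.06,0,0,0],[0,0.09,0,0,0],[0,0.12,0,0,0],[0,0.15,-0.03,0,0],[0,0.18,-0.08,0,0],[0,0.2,-0.13,0,0],[0,0.2,-0.14,0,0],[0,0.2,-0.14,0,0]])

```text
t: 10.38
eef_pos: [563.3, -155.8, 400.6]
tcp_rot: [3.141, -0.0, 0.297]
ft_force: [-1.1, 0.1, -0.5]
opening: 0.003
grip_force: 0.0
```

```bash
python3 q.py k; python3 m.py
```

```text
[ 563.33862627 -155.82799577  400.5937218 ] [-1.10575661  0.09475853 -0.45759292] 10.375
scene rail n 2105 yaw 0.2976192701461692 x0 493.73758184177484 yrange [-348.91456813  139.11497775] z 41.96666213161086
cap 45 med [492.7  76.3 104.7] s-x [485.9 493.9 500.8] s-y [-78.9 -71.4 -64.2]
stop 26 med [498.7  54.8  42.2] s-x [475.9 493.  509.9] s-y [-97.8 -94.  -91.7]
plate 462 med [577.9  81.5 122.8] s-x [473.6 576.9 665.9] s-y [-96.3 -92.  -87.1]
housing 116 med [505.2  87.2  86.7] s-x [482.  508.4 646.1] s-y [-75.7 -64.2 153.1]
top rail n 2039 yaw 0.29789534638875487 x0 491.77040664914813 yrange [-287.26734396  143.79679443] z 41.73195724342281
cap 62 med [491.5  76.9 104.7] s-x [485.2 492.4 605.3] s-y [-78.2 -70.4  88. ]
stop 0
plate 469 med [569.   79.  122.6] s-x [469.4 568.  662.3] s-y [-95.6 -90.5 -86. ]
housing 208 med [492.6  74.8  86.7] s-x [469.7 490.5 514.4] s-y [-85.9 -72.3 -55.4]
```

View pics/k.png

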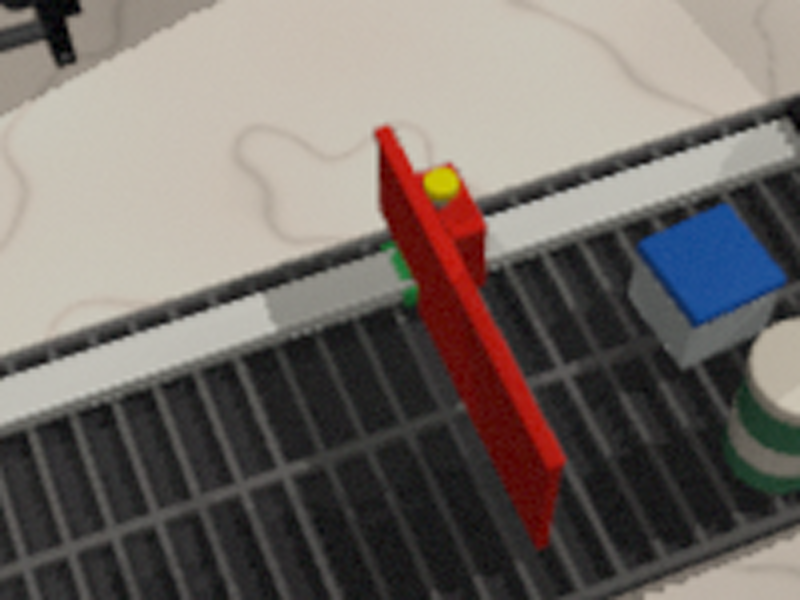

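The cap at about (440,183) is down, and the pin is at -71.4 against the notch at -72.3, within 1 mm. The arm is clear and the boxes haven't moved.

```bash
python3 -c "
from cell import env
print(env.job_done())"
```

```text
the job is handed in; nothing more can be done
None
```

The red divider is latched in the stop's notch: the pin is down and about 1 mm from its centre by camera, the arm is clear, and the job is handed in (the hand-in returned no verdict).

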